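# Turn over the upside-down sample carrier and slide it home on the microscope stage

## Robot

A 6-joint arm with a two-finger parallel gripper is mounted at the origin on the work surface. World frame = base frame: x ahead of the robot, y to its left, z up, the work surface at z = 0. Lengths are in m, angles in rad, forces in N, time in s.
With the tool pointing down it reaches from about 0.25 to 0.725 m from the base axis. Payload 4 kg.
Tool frame: the origin (TCP) lies midway between the tips of the shut fingers; the grasp point (between the pads) lies 19 mm behind it; z points along the fingers, y is the line along which they close (so a half turn about z gives the same grasp; the last joint's range is limited). The gripper opens to 85 mm and grips with 20 to 120 N. Pads are 22 mm wide; open, the fingers measure 114 mm over their backs; the gripper's body (76 mm by 85 mm) begins 54 mm behind the grasp point. The pads swing forward as they close: fully open they stand 13 mm farther back than shut.
Start: joints at [-1.1, 0.241, 0.005, 1.335, 0, 1.571], TCP at [0.227, -0.446, 0.231] pointing down, gripper open.
Joint ranges: [-2.72, 2.72], [-1.05, 1.87], [-1.09, 1.28], [-1.99, 2.15], [-1.42, 1.44], [-3.14, 3.14]. Speed limits (rad/s): [2.79, 2.79, 3.14, 3.14, 3.14, 3.14].

## Interface

Orientations are given as a unit quaternion [w, x, y, z].
In Python, from station import robot gives the robot as it stands.
- The arm moves only by the shell command python3 -m jog 'ROWS' [OPENING] [FORCE]. ROWS is text: rows parted by semicolons, each of 6 numbers parted by spaces: the shift along the tool's x, y, z in m, then the turn, a rotation vector about the tool's x, y, z in rad. A call has 1 to 12 rows; each row shifts and turns the commanded pose from where the row before left it, along the tool's axes as they then stand; what a row does not reach is not made up. A row lasts 1/10 s, in which the tool goes at most 50 mm and 8.59 degrees, less where a joint would pass 70% of its speed; a pose out of reach is approached as far as the arm can. A call with a gripper value outside its range is refused whole. OPENING is the gripper's target within -1 to 1 (fully open at 1, half-way at 0, shut at -1), set as the call begins (- or left out, the last holds). The fingers move at their own pace and stop on an object; FORCE is the grip in N (left out, the last holds). Time passes only in rows, so rows that do not move let the fingers close. It gives the time, the measured TCP pose, the force, the opening and the grip force at its end, in the units of the state.
- robot.state(): the state, without advancing time (a new reading comes with each control period).
- robot.grab_frame(name): name is "scene" or "side" or "wrist"; returns a dict with "color" (420x560x3 uint8, red, green, blue), "z_map" (420x560 float32, m along the optical axis (not along the pixel's ray), 0 where there is no reading), "mtx" (3x3 intrinsics, pixels), "k1" (the pictures are not rectified: a ray, as slopes to the right and down, at radius r is drawn at 1 + k1 r^2 times it, then the intrinsics apply), "rvec" (rotation vector, rad) and "tvec" (3), from world to camera coordinates, as OpenCV has them. Camera axes: x right, y down, z forward; pixel columns grow to the right and rows downward; lengths in m; the calibration is good to about 2 mm. A picture is of the moment at which its call begins.
- robot.job_done(): hands the job in; it is judged then, once.
Trained networks look in the newest picture that a camera, given by its name, has taken for a name from the list of things; names that differ only in an ending like _2 or _b are one class to them, and where a whole thing is asked for, a point or a joint stands for the part that bears it (a point fixed in the world has none). Each returns a list of dicts, best first, with "p" (0 to 1); they miss things now and then, are a little off and sometimes report something else, mostly with a low value. They report only what shows in the picture. A call takes as long as a camera call. They do not tell look-alikes from the thing itself.
- robot.silhouettes(camera, target): "pixels" (420x560 bool, what is visible of it) and "uv" ([column, row] in pixels, amid what is visible of it).
The state is a dict: "t": time; "joint_pos": joint angles; "dq": joint speeds; "joint_efforts": joint torques, N m; "ee_pos": TCP position; "ee_rot": TCP orientation; "force": force on the tool from outside, world axes, zero at the start; "wrist_torque": the same for the moment, N m; "finger_gap": opening from 0.0 (shut) to 1.0 (fully open); "grip_force": force on a finger pad.
Only numpy, scipy, OpenCV 4.12 (cv2) and the standard library are available. Lean on these libraries where they do the work, as an engineer would, in place of code of your own. Each camera call takes 0.05 s, during which the arm holds its last target. There are 200 camera calls.

## Task

One of the three sample carriers on the mat lies upside down (grooved underside up, no round sample showing). Lay it on the hinged turnover flap, swing the flap over by its bar so that the carrier is tipped right way up onto the slideway, and lay the flap back down; then push the carrier along the slideway until it rests against the stop in front of the microscope. Leave the other two carriers and everything else on the bench alone.

Things in the scene. Friction and masses are not known exactly. Their poses are not given: they have to be found in the camera images.
- carrier: The upside-down sample carrier: aluminium block 44 (x) x 56 (y) x 16 (z) mm, about 0.11 kg. Origin at its centre. +z leaves the sample face, which bears a round dark well 33 mm across with a flat brass-coloured disc; the underside bears two dark grooves along y. At the start +z points down. Symmetric outline: either end may lead.
- spare_a: An identical carrier lying right way up (+z up) on the mat; not to be disturbed.
- spare_b: An identical carrier lying right way up (+z up) on the mat; not to be disturbed.
- mat: Fixed black rubber mat 240 (x) x 120 (y) x 4 mm, origin at the centre of its underside on the bench. The three carriers lie on it in a row along its x, about 68 mm apart, their y roughly along the mat's y; any of the three places may hold the upside-down one.
- station: Fixed loading station, origin on the bench below the middle of the flap's hinge, which runs along its y. Flap on the -x side (towards the robot), slideway along y on the +x side; the microscope, up to 185 mm high, stands at the +y end from y = 210 mm on. Before that nothing around the slideway is over 15 mm higher than its floor.
- hinge (a point): Middle of the flap's hinge axis, which runs along station y, 48 mm above the bench.
- flap (a joint): Angle of the turnover flap: 0 = lying open towards the robot (as at the start), grows as its bar swings up and over to the slideway side, limit 2.7 rad. 0.25 kg, lightly damped, no spring: falls to either side when let go. A carrier on it tips off, turned over, on to the slideway by about 2.2 rad.
- flap_floor (a point): Middle of the flap's flat floor, on its surface, 40 mm above the bench when open; moves with the flap. The floor is 104 mm long (station y) and open at both y ends, so a carrier held by its two ends can be set down; 50 mm wide (x) between an 18 mm high lip on the hinge side and a 6 mm high outer ridge.
- flap_bar (a point): Centre of the flap's round bar: 10 mm thick, 90 mm clear length along station y between two thin arms, 112 mm from the hinge axis, 48 mm above the bench when open, only bench below it; moves with the flap. 44 mm clear gap between bar and flap. A vertical gripper can pinch it across and lead it round the arc, the bar turning in the pads.
- bed (a point): Point on the slideway's floor, 37 mm above the bench, mid-width, 36 mm beyond the hinge in station x, level with the flap's middle. Flat floor from 85 mm before (-y) to 190 mm after it. Here the guides (5 mm high on the hinge side, 12 mm on the far side) are 58 mm apart; from 40 to 75 mm after it they narrow to 47 mm, centred here, then run straight.
- stop_face (a point): Foot of the middle of the stop's front face, on the slideway's floor at mid-width, axes as the station's (+y along the slideway, away from the flap). Steel block 26 mm wide, 14 mm high, rigid during the job, its face 125 to 155 mm in y after the bed point, set anew each time. A carrier touching it has its centre 28 mm before the face.
- tweezers: Bystander: steel tweezers 120 mm long, lying.
- screwdriver: Bystander: screwdriver 160 mm long, lying.
- jar: Bystander: amber jar, 48 mm across, 55 mm high.
- dish: Bystander: clear closed dish, 88 mm across, 14 mm high.
- tape: Bystander: roll of tape, 68 mm across, 18 mm high, lying flat.
- mug: Bystander: white mug, 76 mm across, 90 mm high.
- notes: Bystander: pad of notes 75 x 75 x 18 mm.
Mind the look-alikes: they are no part of the job. What is shaped like the carrier but blue or purple is not meant.

How it is judged:
By the outcome, as a careful person would: the job done as asked, in the order asked, and still so for the second after the job is handed in, with the robot touching nothing.
It also fails if it takes over 72 s, if anything falls off the work surface, if the arm or the gripper's body presses on something with over 40 N, if the wrist force passes 120 N, or if a joint passes its speed limit or range.

## Working session

There is one attempt and no reset: what is moved stays moved. The work goes in short steps, Python scripts to look and compute and a shell command to move; the robot and the scene stay as the last step left them, time stands still between calls to the robot, and variables do not carry over. Pictures are saved under pics/ and viewed, at most 12 in all, crops included, and the job is handed in when it is done.

```bash
mkdir -p pics
cat > h.py <<'E'
import numpy as np, cv2
from station import robot
def R(f): return cv2.Rodrigues(np.array(f["rvec"],float))[0]
def cloud(f):
    z=f["z_map"]; K=np.array(f["mtx"]); h,w=z.shape
    u,v=np.meshgrid(np.arange(w),np.arange(h))
    p=cv2.undistortPoints(np.stack([u,v],-1).reshape(-1,1,2).astype(np.float64),K,np.array([f["k1"],0,0,0.])).reshape(h,w,2)
    c=np.dstack([p[...,0]*z,p[...,1]*z,z])
    P=(c-np.array(f["tvec"]).reshape(3))@R(f)
    P[z==0]=np.nan
    return P
def proj(f,X):
    return cv2.projectPoints(np.array(X,float).reshape(-1,1,3),np.array(f["rvec"],float),np.array(f["tvec"],float),np.array(f["mtx"]),np.array([f["k1"],0,0,0.]))[0].reshape(-1,2)
def save(n,im): cv2.imwrite("pics/"+n,im[...,::-1])
E
python3 - <<'E'
from h import *
a=robot.grab_frame("scene"); 
np.save("scene.npy",a,allow_pickle=True); save("scene.png",a["color"])
for n in ["carrier","mat","station","flap","flap_bar","stop_face"]:
    P=cloud(a)
    for d in robot.silhouettes("scene",n)[:5]:
        q=P[d["pixels"]]; print(n,round(d["p"],2),np.round(d["uv"]),np.round(np.nanmedian(q,0),3),d["pixels"].sum())
b=robot.grab_frame("side"); np.save("side.npy",b,allow_pickle=True); save("side.png",b["color"])
print(robot.state())
E
```

```text
carrier 0.77 [233. 182.] [ 0.366 -0.136  0.014] 304
carrier 0.69 [183. 209.] [ 0.46  -0.27   0.018] 335
carrier 0.6 [136. 198.] [ 0.373 -0.406  0.014] 298
carrier 0.57 [180. 181.] [ 0.326 -0.273  0.015] 253
mat 0.74 [185. 236.] [ 0.546 -0.278  0.003] 1997
mat 0.35 [185. 207.] [ 0.459 -0.271  0.018] 340
mat 0.35 [285. 207.] [ 0.521 -0.014  0.044] 921
mat 0.27 [395. 279.] [0.783 0.204 0.012] 920
station 0.6 [346. 222.] [0.613 0.133 0.037] 9655
flap 0.94 [287. 205.] [ 0.52  -0.011  0.044] 963
flap 0.36 [336. 280.] [0.789 0.057 0.048] 465
flap 0.28 [347. 220.] [0.614 0.133 0.037] 9439
flap_bar 0.74 [287. 208.] [ 0.523 -0.007  0.044] 891
stop_face 0.62 [353. 213.] [0.595 0.156 0.048] 99
{'t': 0.4, 'joint_pos': array([-1.09999669e+00,  2.40702641e-01,  4.81338559e-03,  1.33520113e+00,
       -3.49145969e-06,  1.57080982e+00]), 'dq': array([ 3.49017559e-04, -3.14223222e-03,  1.49088491e-03, -5.39717707e-04,
       -9.84647431e-05,  1.04052345e-03]), 'joint_efforts': array([-1.35421569e-04, -3.71781206e+01,  2.52330655e+01,  5.31210448e-03,
        3.51260337e-05, -1.14643169e-05]), 'ee_pos': array([ 0.22675633, -0.44552039,  0.23118379]), 'ee_rot': array([-1.42567089e-04,  9.72422732e-01,  2.33225230e-01, -3.59904753e-05]), 'force': array([ 0.03087978,  0.02194154, -1.14034145]), 'wrist_torque': array([-0.00296814,  0.00243013,  0.04061398]), 'grip_force': 0.0, 'finger_gap': 1.0003883744246749}
```

View pics/scene.png

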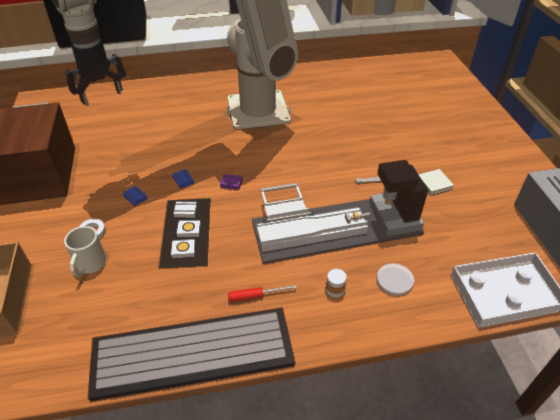

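View pics/side.png

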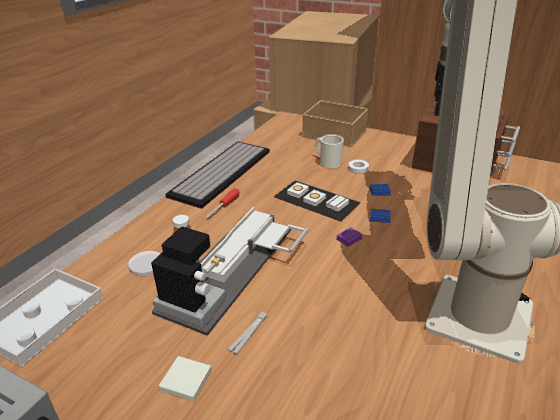

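Scene picture: upside-down candidate (185,209), a silver block with dark grooves. Others that could be taken for it: the spares with brass discs at (188,229) and (183,248), blue blocks at (135,196) and (183,178), and a purple one at (231,182). The station's flap is at (285,205) and the stop is near (353,215). I choose (185,209) and check it in a crop.

Run:
```python
from h import *
a=np.load("scene.npy",allow_pickle=True).item(); b=np.load("side.npy",allow_pickle=True).item()
c1=cv2.resize(a["color"][190:265,155:220],None,fx=6,fy=6,interpolation=cv2.INTER_CUBIC)
c2=cv2.resize(b["color"][170:225,270:365],None,fx=4,fy=4,interpolation=cv2.INTER_CUBIC)
o=np.zeros((450,790,3),np.uint8); o[:c1.shape[0],:c1.shape[1]]=c1; o[:c2.shape[0],400:400+c2.shape[1]]=c2; save("crop.png",o)
for n,f in (("scene",a),("side",b)):
    P=cloud(f)
    z=P[...,2]; 
    for nm,(cx,cy) in dict(car=(.46,-.27),s1=(.53,-.27),s2=(.6,-.27)).items():
        m=(abs(P[...,0]-cx)<.034)&(abs(P[...,1]-cy)<.045)&(z>.013)&(z<.03)
        q=P[m]
        if len(q)<10: print(n,nm,"none");continue
        r=cv2.minAreaRect(q[:,:2].astype(np.float32)*1000); print(n,nm,len(q),np.round(r[0]),np.round(r[1]),round(r[2],1),np.median(q[:,2]).round(4))
    m=(P[...,0]>.45)&(P[...,0]<.75)&(P[...,1]>-.1)&(P[...,1]<.35)&(z>.01)&(z<.25)
    q=P[m]; r=cv2.minAreaRect(q[:,:2].astype(np.float32)*1000); print(n,"stn",len(q),np.round(r[0]),np.round(r[1]),round(r[2],1))
    # low edge of bar
    q=P[m&(P[...,0]<.535)&(z>.03)&(z<.06)&(P[...,1]<.15)]; print(np.round(q[np.argsort(q[:,0])][:25],3).tolist())
```

```text
scene car 275 [ 452. -271.] [57. 48.] 78.5 0.0191
scene s1 305 [ 525. -266.] [56. 48.] 80.9 0.0193
scene s2 342 [ 592. -284.] [57. 49.] 85.3 0.0191
scene stn 8594 [600. 110.] [445. 246.] 73.7
[[0.45, -0.045, 0.049], [0.451, -0.018, 0.052], [0.451, 0.035, 0.05], [0.451, -0.048, 0.05], [0.451, 0.038, 0.05], [0.451, -0.021, 0.053], [0.451, -0.001, 0.053], [0.451, -0.037, 0.052], [0.451, -0.013, 0.051], [0.451, -0.035, 0.052], [0.451, 0.009, 0.052], [0.451, -0.024, 0.05], [0.451, 0.021, 0.046], [0.452, -0.013, 0.048], [0.452, -0.029, 0.051], [0.452, 0.032, 0.041], [0.452, 0.023, 0.046], [0.452, -0.018, 0.049], [0.452, 0.032, 0.052], [0.452, 0.029, 0.052], [0.452, 0.001, 0.046], [0.452, -0.057, 0.049], [0.452, 0.034, 0.055], [0.452, -0.016, 0.053], [0.452, -0.002, 0.051]]
side car 167 [ 450. -265.] [60. 46.] 78.6 0.017
side s1 161 [ 532. -262.] [62. 66.] 82.9 0.0176
side s2 143 [ 588. -276.] [64. 44.] 86.9 0.0175
side stn 8566 [600. 120.] [437. 299.] 89.9
[[0.45, -0.021, 0.052], [0.45, 0.041, 0.046], [0.45, 0.041, 0.04], [0.45, 0.041, 0.049], [0.45, -0.056, 0.048], [0.45, -0.045, 0.049], [0.451, -0.063, 0.047], [0.451, -0.01, 0.053], [0.451, 0.035, 0.051], [0.451, 0.007, 0.051], [0.451, -0.045, 0.052], [0.451, -0.01, 0.049], [0.451, 0.04, 0.051], [0.451, -0.034, 0.05], [0.451, -0.052, 0.051], [0.451, -0.04, 0.049], [0.451, -0.028, 0.05], [0.451, -0.0, 0.049], [0.451, 0.017, 0.051], [0.451, 0.044, 0.045], [0.452, -0.029, 0.052], [0.452, -0.06, 0.049], [0.452, -0.018, 0.05], [0.452, 0.043, 0.047], [0.452, 0.021, 0.047]]
```

View pics/crop.png

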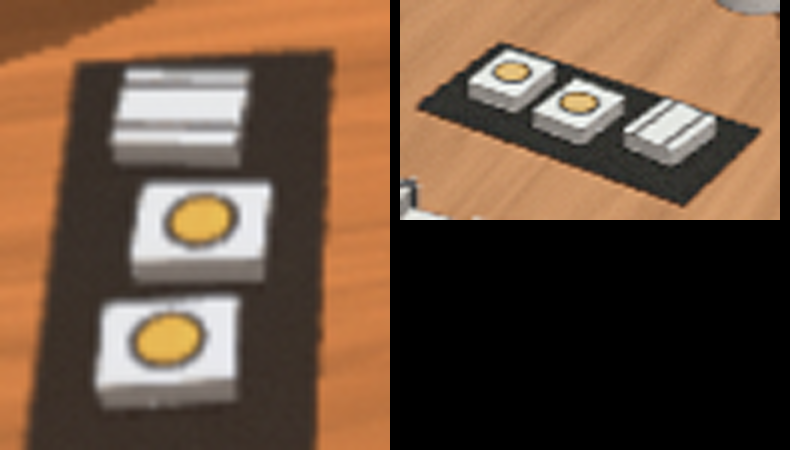

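The crop shows parallel grooves and no disc on the block at (185,209), so it is the upside-down carrier, at about (0.451, -0.270). The other two carriers show brass discs.

```bash
python3 -m jog '.04 -.008 0 0 0 0;.04 -.008 0 0 0 0;.04 -.008 0 0 0 0;.04 -.008 0 0 0 0;.04 -.008 0 0 0 0;.04 -.008 0 0 0 0;.04 -.007 0 0 0 0;0 0 0 0 0 -.145;0 0 0 0 0 -.145;0 0 0 0 0 -.145;0 0 0 0 0 -.145;0 0 0 0 0 -.145' 1 40 && python3 -m jog '0 0 0 0 0 -.145;0 0 0 0 0 -.145;0 0 0 0 0 -.145;0 0 0 0 0 -.145;0 0 0 0 0 -.145;0 0 0 0 0 -.145;0 0 0 0 0 -.145;0 0 0 0 0 -.145;0 0 0 0 0 -.145;0 0 0 0 0 -.145;0 0 0 0 0 -.145;0 0 0 0 0 -.145'
cat >> h.py <<'E'
from scipy.spatial.transform import Rotation as Rot
def pose():
    s=robot.state(); q=s["ee_rot"]; return np.array(s["ee_pos"]),Rot.from_quat([q[1],q[2],q[3],q[0]]).as_matrix(),s
def go(target,tooly=None):
    """remaining shift in tool axes, and the tool-frame rotation vector making the tool vertical with y at angle tooly (deg)"""
    p,M,s=pose(); d=M.T@(np.array(target)-p)
    print("t",round(s["t"],2),"tcp",np.round(p,4),"yang",round(np.degrees(np.arctan2(M[1,1],M[0,1])),2),"shift tool",np.round(d,4),"gap",round(s["finger_gap"],3),"F",np.round(s["force"],1),"j",np.round(s["joint_pos"],2))
    if tooly is not None:
        a=np.radians(tooly); y=np.array([np.cos(a),np.sin(a),0]); z=np.array([0,0,-1.]); T=np.c_[np.cross(y,z),y,z]
        print("rotvec tool",np.round(Rot.from_matrix(M.T@T).as_rotvec(),4))
E
python3 - <<'E'
from h import *
go([.451,-.27,.23],78.5)
w=robot.grab_frame("wrist"); np.save("w1.npy",w,allow_pickle=True); save("w1.png",w["color"])
P=cloud(w); z=P[...,2]
m=(abs(P[...,0]-.45)<.034)&(abs(P[...,1]+.27)<.045)&(z>.014)&(z<.03)
q=P[m]; r=cv2.minAreaRect(q[:,:2].astype(np.float32)*1000); print(len(q),r,np.median(q[:,2]))
for d in robot.silhouettes("wrist","carrier")[:4]: 
    q=P[d["pixels"]]; q=q[(q[:,2]>.014)]; r=cv2.minAreaRect(q[:,:2].astype(np.float32)*1000); print(d["p"],d["uv"],r,np.median(q[:,2]))
E
```

```text
t: 1.6
ee_pos: [0.4515, -0.2695, 0.2312]
ee_rot: [-0.0, 0.825, 0.565, -0.0]
force: [-0.2, 0.5, -1.0]
finger_gap: 0.997
grip_force: 0.0
t: 2.8
ee_pos: [0.4514, -0.2696, 0.2313]
ee_rot: [-0.0, 0.1, 0.995, -0.0]
force: [1.0, -0.9, -0.3]
finger_gap: 1.0
grip_force: 0.0
t 2.8 tcp [ 0.4514 -0.2696  0.2313] yang 78.55 shift tool [ 0.0003 -0.0005  0.0013] gap 1.0 F [ 1.  -0.9 -0.3] j [-0.54  0.29  0.07  1.35 -0.   -0.34]
rotvec tool [-0.     -0.      0.0009]
1871 ((449.73101806640625, -268.97235107421875), (56.183128356933594, 43.56718444824219), 78.10182189941406) 0.021069261937332565
0.95 [147.2, 128.2] ((364.08441162109375, -405.9269714355469), (57.213768005371094, 44.65459060668945), 32.53599166870117) 0.01694062037709238
0.79 [387.8, 75.9] ((357.5758056640625, -133.993408203125), (56.94633865356445, 44.54557418823242), 69.18518829345703) 0.0168319239670274
0.74 [280.6, 181.5] ((449.73101806640625, -268.97235107421875), (56.183128356933594, 43.56718444824219), 78.10182189941406) 0.02107114076062205
0.56 [256.3, 54.4] ((317.0205993652344, -269.6610107421875), (56.780433654785156, 44.8203125), 18.886987686157227) 0.016873791374911164
```

View pics/w1.png

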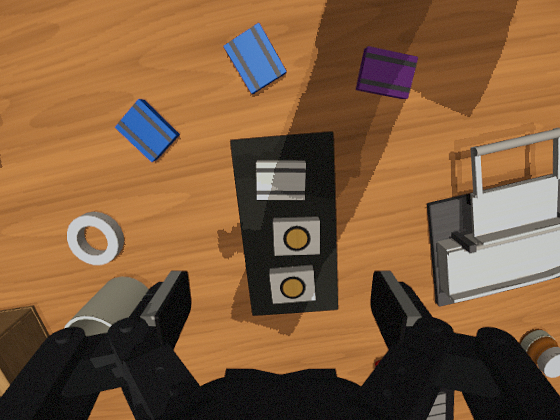

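The wrist picture shows the carrier at (281,180), the spares below it at (297,237) and (292,287), and the flap at the right, near (515,190). The measured size is 56x44 mm and the top is at 21 mm, which fits. Next I grasp it.

```bash
python3 -m jog '.0018 .0002 .04 0 0 .008;0 0 .04 0 0 0;0 0 .04 0 0 0;0 0 .04 0 0 0;0 0 .04 0 0 0;0 0 .02 0 0 0;0 0 .007 0 0 0;0 0 0 0 0 0;0 0 0 0 0 0' 1 40 && python3 -m jog '0 0 0 0 0 0;0 0 0 0 0 0;0 0 0 0 0 0;0 0 0 0 0 0;0 0 0 0 0 0;0 0 0 0 0 0;0 0 0 0 0 0;0 0 0 0 0 0' -1 40 && python3 -m jog '0 0 -.03 0 0 0;0 0 -.04 0 0 0;0 0 -.04 0 0 0;0 0 -.04 0 0 0;0 0 -.04 0 0 0;0 0 -.04 0 0 0;0 0 0 0 0 0' && python3 -c "
from h import *
go([.5,-.03,.26],80)"
```

```text
t: 3.8
ee_pos: [0.4507, -0.2697, 0.0055]
ee_rot: [0.001, 0.107, 0.994, -0.0]
force: [-0.9, -0.5, 0.1]
finger_gap: 0.999
grip_force: 0.0
t: 4.6
ee_pos: [0.4507, -0.2696, 0.0059]
ee_rot: [0.001, 0.107, 0.994, -0.001]
force: [-0.4, 0.8, 6.4]
finger_gap: 0.642
grip_force: 43.0
t: 5.3
ee_pos: [0.4525, -0.2707, 0.2411]
ee_rot: [0.006, 0.107, 0.994, -0.003]
force: [0.5, -0.2, -0.1]
finger_gap: 0.644
grip_force: 43.0
t 5.3 tcp [ 0.4525 -0.2707  0.2411] yang 77.74 shift tool [ 0.0045  0.2452 -0.02  ] gap 0.644 F [ 0.5 -0.2 -0.1] j [-0.54  0.28  0.08  1.36  0.   -0.33]
rotvec tool [-0.0043  0.0119 -0.0394]
```

```bash
python3 -m jog '0 0 -.02 0 0 0;-.0085 .0383 -.0045 0 0 0;-.0085 .0383 -.0045 0 0 0;-.0085 .0383 -.0045 0 0 0;-.0085 .0383 -.0045 0 0 0;-.0085 .0383 -.0045 0 0 0;-.0085 .0383 -.0045 0 0 0;-.0085 .0383 -.0045 0 0 0;-.0085 .0383 -.0045 0 0 0;-.0085 .0383 -.0045 0 0 0;0 0 0 0 0 0;0 0 0 0 0 0'
python3 - <<'E'
from h import *
go([.5,-.03,.26],80)
w=robot.grab_frame("wrist"); np.save("w2.npy",w,allow_pickle=True); save("w2.png",w["color"])
P=cloud(w)
for n in ["flap","flap_bar","stop_face","bed","station"]:
    for d in robot.silhouettes("wrist",n)[:2]:
        q=P[d["pixels"]]; q=q[np.isfinite(q[:,0])]; r=cv2.minAreaRect(q[:,:2].astype(np.float32)*1000); print(n,round(d["p"],2),np.round(d["uv"]),np.round(r[0],1),np.round(r[1],1),round(r[2],2),np.percentile(q[:,2],[5,50,95]).round(3),d["pixels"].sum())
E
```

```text
t: 6.5
ee_pos: [0.5973, 0.0525, 0.2935]
ee_rot: [-0.001, 0.106, 0.994, -0.0]
force: [-0.1, -0.6, -1.1]
finger_gap: 0.641
grip_force: 43.0
t 6.5 tcp [0.5973 0.0525 0.2935] yang 77.86 shift tool [ 0.0777 -0.101   0.0337] gap 0.641 F [-0.1 -0.6 -1.1] j [ 0.09  0.44  0.45  1.58 -0.    0.3 ]
rotvec tool [-0.001  -0.0019 -0.0373]
flap 0.87 [218. 126.] [501.5 -14.5] [136.2 122.5] 4.55 [0.04  0.042 0.054] 6304
flap 0.68 [361. 139.] [563.1 132.2] [464.4 238.1] 85.5 [0.012 0.041 0.184] 47863
flap_bar 0.88 [219. 126.] [501.3 -14.9] [134.6 120.1] 5.13 [0.04  0.042 0.055] 6202
stop_face 0.78 [363. 151.] [589.4 168.1] [26.2 61.7] 5.59 [0.044 0.051 0.056] 526
stop_face 0.23 [360. 140.] [568.3 174.4] [560.2 234.9] 85.14 [0.012 0.041 0.184] 48223
bed 0.65 [359. 139.] [565.1 172.1] [553.3 242.8] 85.89 [0.012 0.041 0.184] 47890
station 0.61 [362. 141.] [566.  174.6] [560.2 241.2] 85.26 [0.012 0.041 0.184] 48114
```

View pics/w2.png

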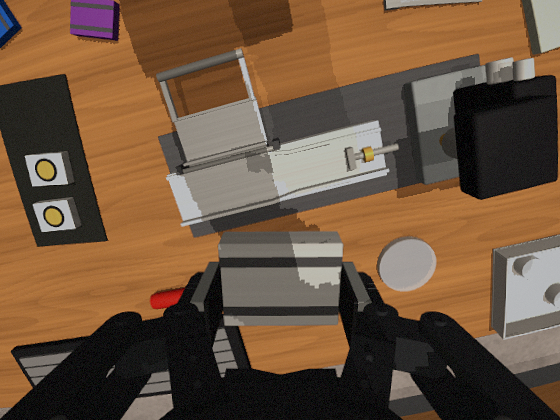

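The wrist picture shows the flap floor at (225,130), its bar from (165,77) to (240,53), the slideway along (180,205)-(385,150), and the stop at (350,158). The carrier is held square at (280,278). Next I fit the station frame.

Run:
```python
from h import *
w=np.load("w2.npy",allow_pickle=True).item(); P=cloud(w)
g=P.reshape(-1,3); c=w["color"].reshape(-1,3)
m=np.isfinite(g[:,0])&(g[:,0]<.475)&(g[:,0]>.42)&(g[:,1]>-.1)&(g[:,1]<.06)&(g[:,2]>.042)
vx,vy,x0,y0=cv2.fitLine(g[m][:,:2].astype(np.float32),cv2.DIST_HUBER,0,.01,.01).ravel(); yaw=np.degrees(np.arctan2(vy,vx))%180
print("bar n",m.sum(),"dir",yaw,x0,y0)
a=np.radians(yaw-90); ex=np.array([np.cos(a),np.sin(a)]); ey=np.array([-ex[1],ex[0]])
X=g[:,:2]@ex; Y=g[:,:2]@ey; Z=g[:,2]
print("ex",ex,"ey",ey)
# profile along x over flap and behind
for ylo,yhi in ((-.03,.03),(.06,.1)):
    yc=np.array([x0,y0])@ey
    k=(Y>yc+ylo)&(Y<yc+yhi)&(Z>.005)
    print("prof",ylo); 
    print([(i,int(np.median(Z[k&(abs(X-i/1000)<.0015)])*1000+.5)) for i in range(430,640,3) if (k&(abs(X-i/1000)<.0015)).sum()>3])
# bar extent
kb=m; print("bar Y",np.percentile(Y[kb],[0,1,99,100]),"X",np.percentile(X[kb],[1,50,99]),"Z",np.percentile(Z[kb],[5,50,95]))
k=(Z>.02)&(Z<.2)&(Y>-.2)&(Y<.4)&(X>.43)&(X<.66)
ix=((X[k]-.43)*1000*2.2).astype(int); iy=((Y[k]-(-.15))*1000*2).astype(int)
o=np.zeros((510,800,3),np.uint8); ok=iy<800; o[ix[ok],iy[ok]]=c[k][ok]
o=cv2.dilate(o,np.ones((3,3))); 
for t in range(0,800,100): cv2.putText(o,str(t//2-150),(t,505),0,.4,(255,255,0)); o[490:495,t]=255
for t in range(0,230,20): cv2.putText(o,str(430+t),(770,int(t*2.2)+4),0,.35,(255,255,0))
save("ortho.png",o)
```

```text
bar n 1096 dir 92.52789 0.45326394 -0.020520395
ex [0.9990269  0.04410575] ey [-0.04410575  0.9990269 ]
prof -0.03
[(445, 52), (448, 54), (451, 54), (454, 52), (499, 47), (502, 42), (505, 41), (508, 41), (511, 41), (514, 41), (517, 41), (520, 41), (523, 41), (526, 41), (529, 41), (532, 41), (535, 41), (538, 41), (541, 41), (544, 41), (547, 41), (550, 41), (553, 59), (556, 46), (559, 50), (562, 52), (565, 44), (568, 39), (571, 378), (574, 369), (577, 367), (580, 354), (583, 353), (586, 354), (589, 354), (592, 356), (595, 358), (598, 354), (601, 38), (604, 38), (607, 38), (610, 38), (613, 38), (616, 38), (619, 38), (622, 38), (625, 42), (628, 50), (631, 50)]
prof 0.06
[(448, 52), (451, 52), (454, 50), (457, 49), (460, 49), (502, 41), (508, 41), (511, 12), (514, 13), (517, 13), (520, 13), (523, 13), (526, 13), (529, 13), (532, 13), (535, 13), (538, 13), (541, 13), (544, 13), (547, 13), (550, 13), (553, 13), (556, 13), (559, 14), (562, 37), (565, 38), (568, 38), (571, 42), (574, 300), (577, 307), (580, 307), (583, 309), (586, 378), (589, 375), (592, 370), (595, 322), (598, 309), (601, 309), (604, 308), (607, 308), (610, 309), (613, 309), (616, 309), (619, 308), (622, 308), (625, 51), (628, 49), (631, 38)]
bar Y [-0.08234202 -0.08124316  0.02048961  0.02070955] X [0.44466515 0.45151257 0.47402098] Z [0.0479096  0.05242726 0.05459042]
```

View pics/ortho.png

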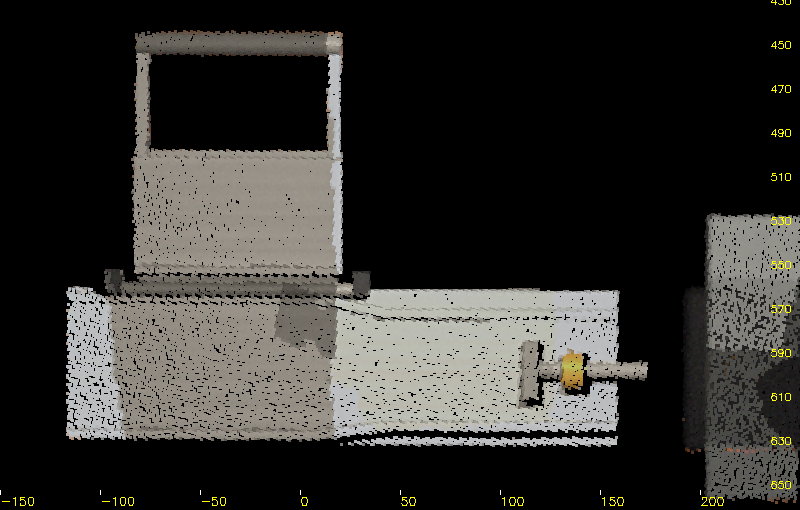

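The ortho view shows the bar at X≈0.450, the flap floor over X 0.502–0.552 and Y -0.082..0.021, and the stop face at Y≈0.110. These match the given sizes. Next I refine the yaw and the held offset.

Run:
```python
from h import *
w=np.load("w2.npy",allow_pickle=True).item(); P=cloud(w); g=P.reshape(-1,3); g=g[np.isfinite(g[:,0])]
a=np.radians(2.53); ex=np.array([np.cos(a),np.sin(a)]); ey=np.array([-ex[1],ex[0]])
X=g[:,:2]@ex; Y=g[:,:2]@ey; Z=g[:,2]
def edge(k,by,fn,lo,hi):
    pts=[(i,fn(X[k&(abs(Y-i)<.002)])) for i in np.arange(lo,hi,.004) if (k&(abs(Y-i)<.002)).sum()>5]
    p=np.array(pts); s,b=np.polyfit(p[:,0],p[:,1],1); r=p[:,1]-s*p[:,0]-b; p=p[abs(r)<.0015]; s,b=np.polyfit(p[:,0],p[:,1],1); print(by,"slope deg",np.degrees(np.arctan(s)),"X at Y=-.031",s*-.031+b,len(p))
pc=lambda q:(lambda x:np.percentile(x,q))
edge((Z>.03)&(Z<.055)&(X>.557)&(X<.58)&(Y>.04),"near",pc(2),.045,.15)
edge((Z>.03)&(Z<.06)&(X>.6)&(X<.65),"far",pc(98),-.11,.15)
b=(Z>.045)&(X>.44)&(X<.46)
edge(b,"bar",np.median,-.065,.008)
edge((Z>.038)&(Z<.052)&(X>.49)&(X<.53),"ridge",pc(1),-.065,.008)
k=(Z>.045)&(Z<.056)&(X>.57)&(X<.62)&(Y>.10)&(Y<.125); print("stop front Y",np.percentile(Y[k],[1,5,50]),"X",np.percentile(X[k],[2,98]),"z",np.median(Z[k]))
k=(Z>.036)&(Z<.06)&(X>.505)&(X<.548)&(Y<.05)&(Y>-.1); print("flap Y",np.percentile(Y[k],[.5,99.5]))
# held carrier
p,M,s=pose(); q=(g-p)@M; k=(abs(q[:,0])<.035)&(abs(q[:,1])<.03)&(q[:,2]>-.03)&(q[:,2]<.0)
r=cv2.minAreaRect(q[k][:,:2].astype(np.float32)*1000); print("held in tool",r,np.percentile(q[k][:,2],[5,50,95]))
k=k&(abs(q[:,1])<.018); print(np.percentile(q[k][:,0],[1,99]))
```

```text
near slope deg 0.4368937347010401 X at Y=-.031 0.5612622556207458 27
far slope deg 0.941232435197991 X at Y=-.031 0.6292980785358795 64
bar slope deg 0.43905201268203436 X at Y=-.031 0.45033075918919097 19
ridge slope deg 0.3203268224643662 X at Y=-.031 0.4990014615800744 19
stop front Y [0.11076724 0.11147444 0.11557343] X [0.58489181 0.61079666] z 0.05219455582050539
flap Y [-0.08246925  0.02052089]
held in tool ((1.3278179168701172, 0.0171051025390625), (59.96536636352539, 45.10153579711914), 89.99969482421875) [-0.02021684 -0.01357494 -0.00661231]
[-0.0199149   0.02340854]
```

```bash
python3 -m jog '0 0 0 0 0 -.124;0 0 0 0 0 -.124;0 0 0 0 0 0;0 0 0 0 0 0' && python3 -c "
from h import *
go([.5286,-.0074,.10],92.08)"
```

```text
t: 7.2
ee_pos: [0.5974, 0.051, 0.295]
ee_rot: [0.0, -0.015, 1.0, -0.0]
force: [0.1, -0.8, -1.2]
finger_gap: 0.645
grip_force: 43.0
t 7.2 tcp [0.5974 0.051  0.295 ] yang 91.76 shift tool [ 0.0707 -0.0563  0.195 ] gap 0.645 F [ 0.1 -0.8 -1.2] j [ 0.09  0.44  0.45  1.58 -0.    0.05]
rotvec tool [-0.      0.0002 -0.0055]
```

```bash
python3 -m jog '.0177 -.0141 0 0 0 -.0055;.0177 -.0141 .03 0 0 0;.0177 -.0141 .035 0 0 0;.0176 -.014 .04 0 0 0;0 0 .04 0 0 0;0 0 .03 0 0 0;0 0 .02 0 0 0;0 0 0 0 0 0;0 0 0 0 0 0' && python3 -c "
from h import *
go([.5286,-.0074,.0435],92.08)
w=robot.grab_frame('wrist'); P=cloud(w); g=P.reshape(-1,3); g=g[np.isfinite(g[:,0])]
a=np.radians(2.08); ex=np.array([np.cos(a),np.sin(a)]); ey=np.array([-ex[1],ex[0]])
X=g[:,:2]@ex; Y=g[:,:2]@ey;Z=g[:,2]
H=np.array([.56312,-.00617]); hx,hy=H@ex,H@ey
X-=hx;Y-=hy
k=(abs(Y)<.015)&(X>-.13)&(X<.02)
print([(i,int(np.median(Z[k&(abs(X-i/1000)<.001)])*1000)) for i in range(-124,10,2) if (k&(abs(X-i/1000)<.001)).sum()>3])
save('w3.png',w['color'])
"
```

```text
t: 8.1
ee_pos: [0.5292, -0.0075, 0.1002]
ee_rot: [-0.0, -0.019, 1.0, -0.0]
force: [-0.5, 0.9, -0.3]
finger_gap: 0.64
grip_force: 43.0
t 8.1 tcp [ 0.5292 -0.0075  0.1002] yang 92.2 shift tool [0.0006 0.0001 0.0567] gap 0.64 F [-0.5  0.9 -0.3] j [-0.01  0.39 -0.14  1.04 -0.   -0.05]
rotvec tool [-0.     -0.      0.0021]
[(-124, 1), (-122, 0), (-120, 0), (-118, 50), (-116, 52), (-114, 53), (-112, 53), (-110, 52), (-108, 50), (-106, 0), (-104, 0), (-102, 0), (-100, 0), (-98, 0), (-96, 0), (-94, 0), (-92, 0), (-90, 0), (-88, 0), (-86, 0), (-84, 1), (-82, 0), (-80, 1), (-78, 1), (-76, 0), (-74, 1), (-72, 0), (-70, 0), (-68, 1), (-66, 0), (-64, 40), (-62, 46), (-60, 1), (-58, 40), (-56, 108), (-54, 194), (-52, 186), (-50, 115), (-48, 115), (-46, 183), (-44, 180), (-42, 115), (-40, 114), (-38, 114), (-36, 114), (-34, 114), (-32, 115), (-30, 115), (-28, 115), (-26, 115), (-24, 115), (-22, 115), (-20, 115), (-18, 115), (-16, 115), (-14, 115), (-12, 114)]
```

View pics/w3.png

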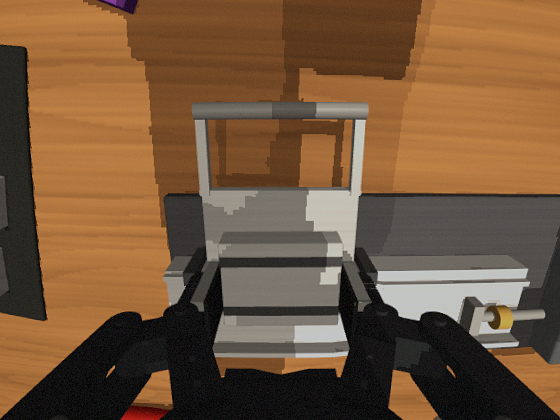

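The picture shows the held carrier square over the flap floor, at (280,278), with the bar at (280,110). The profile says to shift it about 1.5 mm towards the ridge. Then I lower it.

```bash
python3 -m jog '.0018 0 .02 0 0 .002;0 0 .02 0 0 0;0 0 .008 0 0 0;0 0 .004 0 0 0;0 0 .003 0 0 0;0 0 .0015 0 0 0;0 0 0 0 0 0;0 0 0 0 0 0'
```

```text
t: 8.95
ee_pos: [0.5277, -0.0075, 0.0439]
ee_rot: [0.001, -0.019, 1.0, -0.0]
force: [-0.7, -0.1, -0.2]
finger_gap: 0.637
grip_force: 43.0
```

```bash
python3 -m jog '0 0 .001 0 0 0;0 0 .0007 0 0 0;0 0 0 0 0 0' && python3 -m jog '0 0 0 0 0 0;0 0 0 0 0 0;0 0 0 0 0 0;0 0 0 0 0 0;0 0 0 0 0 0;0 0 0 0 0 0' 1 && python3 -m jog '0 0 -.02 0 0 0;0 0 -.04 0 0 0;0 0 -.04 0 0 0;0 0 -.04 0 0 0;.02 0 -.04 0 0 0;0 0 0 0 0 0;0 0 0 0 0 0'
python3 - <<'E'
from h import *
go([.45,-.0103,.2],2.08)
w=robot.grab_frame('wrist'); np.save("w4.npy",w,allow_pickle=True); P=cloud(w); g=P.reshape(-1,3); g=g[np.isfinite(g[:,0])]
a=np.radians(2.08); ex=np.array([np.cos(a),np.sin(a)]); ey=np.array([-ex[1],ex[0]])
H=np.array([.56312,-.00617]); X=(g[:,:2]-H)@ex; Y=(g[:,:2]-H)@ey;Z=g[:,2]
k=(abs(Y)<.015)&(X>-.13)&(X<.02)
print([(i,int(np.median(Z[k&(abs(X-i/1000)<.001)])*1000)) for i in range(-120,10,2) if (k&(abs(X-i/1000)<.001)).sum()>3])
k=(abs(Y)<.045)&(X>-.065)&(X<-.0)&(Z>.049)&(Z<.062)&(X<-.012)
r=cv2.minAreaRect(np.c_[X,Y][k].astype(np.float32)*1000); print(r,np.percentile(Z[k],[5,50,95]))
save('w4.png',w['color'])
E
```

```text
t: 9.25
ee_pos: [0.5275, -0.0074, 0.0419]
ee_rot: [0.0, -0.019, 1.0, -0.0]
force: [-0.8, 0.2, 1.9]
finger_gap: 0.642
grip_force: 43.3
t: 9.85
ee_pos: [0.5272, -0.0074, 0.0416]
ee_rot: [-0.0, -0.019, 1.0, 0.0]
force: [0.4, 0.3, 0.4]
finger_gap: 0.996
grip_force: 0.0
t: 10.55
ee_pos: [0.5079, -0.0082, 0.2229]
ee_rot: [0.002, -0.019, 1.0, -0.0]
force: [0.4, -0.6, 0.1]
finger_gap: 0.999
grip_force: 0.0
t 10.55 tcp [ 0.5079 -0.0082  0.2229] yang 92.16 shift tool [0.058  0.0001 0.0227] gap 0.999 F [ 0.4 -0.6  0.1] j [-0.02  0.26  0.01  1.32  0.   -0.05]
rotvec tool [0.0025 0.0027 1.5722]
[(-120, 0), (-118, 48), (-116, 52), (-114, 53), (-112, 53), (-110, 52), (-108, 51), (-104, 0), (-102, 0), (-100, 0), (-98, 0), (-96, 0), (-94, 1), (-92, 1), (-90, 0), (-88, 1), (-86, 1), (-84, 0), (-82, 0), (-80, 1), (-78, 0), (-76, 318), (-74, 317), (-72, 1), (-70, 0), (-68, 308), (-66, 305), (-64, 46), (-62, 46), (-60, 1), (-58, 45), (-56, 56), (-54, 57), (-52, 57), (-50, 57), (-48, 57), (-46, 57), (-44, 56), (-42, 57), (-40, 57), (-38, 57), (-36, 56), (-34, 57), (-32, 57), (-30, 57), (-28, 57), (-26, 56), (-24, 56), (-22, 57), (-20, 57), (-18, 57), (-16, 56), (-14, 56), (-12, 52), (-10, 55), (-8, 58), (-4, 50), (-2, 51), (0, 52), (2, 51), (8, 38)]
((-38.815284729003906, 8.529483795166016), (48.78046798706055, 72.66041564941406), 0.4311666488647461) [0.05540149 0.05702351 0.05822377]
```

View pics/w4.png

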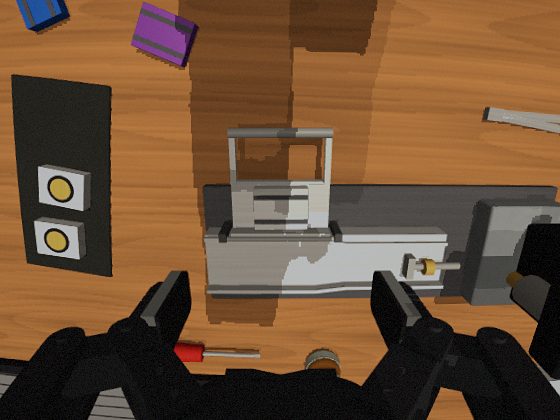

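The picture shows the carrier lying flat within the flap at (280,207). Its top is at 57 mm and it spans X -57..-13, as it should. Next I turn the gripper a quarter turn and come over the bar, partly closed to fit the gap.

```bash
python3 -m jog '.029 0 0 0 0 0;.0283 0 0 0 0 0;0 0 0 0 0 .143;0 0 0 0 0 .143;0 0 0 0 0 .143;0 0 0 0 0 .143;0 0 0 0 0 .143;0 0 0 0 0 .143;0 0 0 0 0 .143;0 0 0 0 0 .143;0 0 0 0 0 .143;0 0 0 0 0 .143' -.3 30 && python3 -m jog '0 0 .03 0 0 .142;0 0 .03 0 0 0;0 0 .03 0 0 0;0 0 0 0 0 0;0 0 0 0 0 0' && python3 -c "
from h import *
go([.4507,-.0103,.029],2.08)
w=robot.grab_frame('wrist'); P=cloud(w); save('w5.png',w['color']); g=P.reshape(-1,3); g=g[np.isfinite(g[:,0])]
k=(g[:,2]>.048)&(g[:,2]<.058)&(abs(g[:,0]-.45)<.012)&(g[:,1]>-.05)&(g[:,1]<.03); print(k.sum(),g[k].mean(0),np.percentile(g[k][:,0],[2,98]))
q=[(g[k][:,1].mean())]
"
```

```text
t: 11.8
ee_pos: [0.4491, -0.0103, 0.2195]
ee_rot: [-0.002, 0.644, 0.765, -0.001]
force: [-0.9, 0.5, 0.1]
finger_gap: 0.347
grip_force: 0.0
t: 12.3
ee_pos: [0.449, -0.0103, 0.1305]
ee_rot: [-0.001, 0.694, 0.72, -0.001]
force: [0.2, 0.1, -0.1]
finger_gap: 0.348
grip_force: 0.0
t 12.3 tcp [ 0.449  -0.0103  0.1305] yang 2.09 shift tool [-1.000e-04  2.100e-03  1.015e-01] gap 0.348 F [ 0.2  0.1 -0.1] j [-0.02  0.22 -0.3   1.06 -0.    1.51]
rotvec tool [-0.0038 -0.0002  0.0002]
1365 [ 0.45024114 -0.00749576  0.05282282] [0.44493009 0.4554644 ]
```

```bash
python3 -m jog '0 .0015 .03 -.004 0 0;0 0 .03 0 0 0;0 0 .02 0 0 0;0 0 .0135 0 0 0;0 0 .008 0 0 0;0 0 0 0 0 0;0 0 0 0 0 0' && python3 -m jog '0 0 0 0 0 0;0 0 0 0 0 0;0 0 0 0 0 0;0 0 0 0 0 0;0 0 0 0 0 0' -1 30
python3 - <<'E'
from h import *
go([.4507,-.0103,.029],2.08)
# arc rows: dX, -dz per 0.1 rad
th=np.arange(0,2.51,.1); X=-.112*np.cos(th); Z=.112*np.sin(th)
print([(round(t,1),round(a*1000,1),round(-b*1000,1)) for t,a,b in zip(th[1:],np.diff(X),np.diff(Z))])
E
```

```text
t: 13.05
ee_pos: [0.453, -0.0103, 0.0312]
ee_rot: [0.002, 0.694, 0.72, 0.002]
force: [-0.5, 0.7, 0.8]
finger_gap: 0.352
grip_force: 0.0
t: 13.55
ee_pos: [0.4502, -0.0104, 0.0309]
ee_rot: [0.001, 0.694, 0.72, 0.001]
force: [-4.8, -0.5, 6.3]
finger_gap: 0.106
grip_force: 29.3
t 13.55 tcp [ 0.4502 -0.0104  0.0309] yang 2.09 shift tool [0.0001 0.0005 0.0019] gap 0.106 F [-4.8 -0.5  6.3] j [-0.02  0.34 -0.44  0.79 -0.    1.51]
rotvec tool [0.0016 0.0002 0.0002]
[(np.float64(0.1), np.float64(0.6), np.float64(-11.2)), (np.float64(0.2), np.float64(1.7), np.float64(-11.1)), (np.float64(0.3), np.float64(2.8), np.float64(-10.8)), (np.float64(0.4), np.float64(3.8), np.float64(-10.5)), (np.float64(0.5), np.float64(4.9), np.float64(-10.1)), (np.float64(0.6), np.float64(5.9), np.float64(-9.5)), (np.float64(0.7), np.float64(6.8), np.float64(-8.9)), (np.float64(0.8), np.float64(7.6), np.float64(-8.2)), (np.float64(0.9), np.float64(8.4), np.float64(-7.4)), (np.float64(1.0), np.float64(9.1), np.float64(-6.5)), (np.float64(1.1), np.float64(9.7), np.float64(-5.6)), (np.float64(1.2), np.float64(10.2), np.float64(-4.6)), (np.float64(1.3), np.float64(10.6), np.float64(-3.5)), (np.float64(1.4), np.float64(10.9), np.float64(-2.5)), (np.float64(1.5), np.float64(11.1), np.float64(-1.3)), (np.float64(1.6), np.float64(11.2), np.float64(-0.2)), (np.float64(1.7), np.float64(11.2), np.float64(0.9)), (np.float64(1.8), np.float64(11.0), np.float64(2.0)), (np.float64(1.9), np.float64(10.8), np.float64(3.1)), (np.float64(2.0), np.float64(10.4), np.float64(4.1)), (np.float64(2.1), np.float64(9.9), np.float64(5.2)), (np.float64(2.2), np.float64(9.4), np.float64(6.1)), (np.float64(2.3), np.float64(8.7), np.float64(7.0)), (np.float64(2.4), np.float64(8.0), np.float64(7.9)), (np.float64(2.5), np.float64(7.1), np.float64(8.6))]
```

Gripped. Now I lead the flap over.

```bash
python3 -m jog '0 .0006 -.0112 0 0 0;0 .0017 -.0111 0 0 0;0 .0028 -.0108 0 0 0;0 .0038 -.0105 0 0 0;0 .0049 -.0101 0 0 0;0 .0059 -.0095 0 0 0;0 0 0 0 0 0' && python3 -c "
from h import *
go([0,0,0])"
```

```text
t: 14.25
ee_pos: [0.4682, -0.0097, 0.0945]
ee_rot: [-0.001, 0.694, 0.72, -0.001]
force: [-9.2, -0.4, 3.8]
finger_gap: 0.101
grip_force: 29.7
t 14.25 tcp [ 0.4682 -0.0097  0.0945] yang 2.09 shift tool [ 0.0268 -0.4673  0.0955] gap 0.101 F [-9.2 -0.4  3.8] j [-0.02  0.29 -0.31  0.97 -0.    1.51]
```

```bash
python3 -m jog '0 .0058 -.0089 0 0 0;0 .0076 -.0082 0 0 0;0 .0084 -.0074 0 0 0;0 .0091 -.0065 0 0 0;0 .0097 -.0056 0 0 0;0 .0102 -.0046 0 0 0;0 .0106 -.0035 0 0 0;0 .0109 -.0025 0 0 0;0 .0111 -.0013 0 0 0;0 .0112 -.0002 0 0 0;0 0 0 0 0 0' && python3 -m jog '0 .0056 .0003 0 0 0;0 .0056 .0006 0 0 0;0 .0056 .0009 0 0 0;0 .0055 .0012 0 0 0;0 .0054 .0014 0 0 0;0 .0053 .0017 0 0 0;0 .0052 .0019 0 0 0;0 .0051 .0022 0 0 0;0 0 0 0 0 0' && python3 -c "
from h import *
go([0,0,0])
for n in ('side','wrist'):
    f=robot.grab_frame(n); save('turn_'+n+'.png',f['color'])
a=cv2.imread('pics/turn_side.png'); b=cv2.imread('pics/turn_wrist.png')
cv2.imwrite('pics/turn.png',np.hstack([cv2.resize(a[180:340,130:330],(400,320)),cv2.resize(b,(400,320))]))"
```

```text
t: 15.35
ee_pos: [0.5676, -0.0058, 0.1445]
ee_rot: [0.003, 0.694, 0.72, 0.003]
force: [-0.9, 0.9, 5.6]
finger_gap: 0.103
grip_force: 31.3
t: 16.25
ee_pos: [0.61, -0.0042, 0.1319]
ee_rot: [0.002, 0.694, 0.72, 0.002]
force: [0.9, 1.6, 2.2]
finger_gap: 0.102
grip_force: 32.3
t 16.25 tcp [ 0.61   -0.0042  0.1319] yang 2.1 shift tool [ 0.0266 -0.6101  0.1289] gap 0.102 F [0.9 1.6 2.2] j [-0.01  0.51  0.14  1.19  0.    1.53]
```

View pics/turn.png

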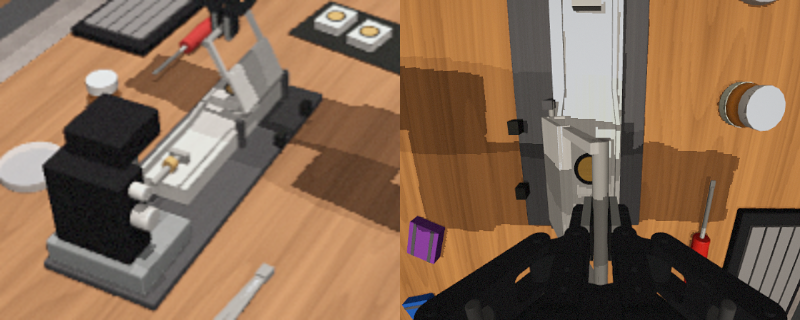

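At about 2.0 rad the brass disc already shows under the bar at (583,168), so the carrier is tipping off. I carry on to about 2.4 rad.

```bash
python3 -m jog '0 .005 .0025 0 0 0;0 .0049 .0027 0 0 0;0 .0048 .0029 0 0 0;0 .0046 .0032 0 0 0;0 .0044 .0034 0 0 0;0 .0043 .0036 0 0 0;0 .0041 .0039 0 0 0;0 .0039 .004 0 0 0;0 0 0 0 0 0;0 0 0 0 0 0;0 0 0 0 0 0' && python3 -c "
from h import *
p,M,s=pose(); print(s['force'])
w=robot.grab_frame('wrist'); save('t2.png',w['color']); P=cloud(w); g=P.reshape(-1,3); g=g[np.isfinite(g[:,0])]
for d in robot.silhouettes('wrist','carrier')[:3]:
    q=P[d['pixels']]; print(d['p'],d['uv'],np.nanmedian(q,0),np.nanpercentile(q[:,2],[5,95]),d['pixels'].sum())
"
```

```text
t: 17.45
ee_pos: [0.6446, -0.0031, 0.106]
ee_rot: [0.001, 0.694, 0.72, 0.001]
force: [-2.0, 4.8, -2.1]
finger_gap: 0.106
grip_force: 32.3
[-1.9935292   4.80942396 -2.09236038]
0.86 [7.7, 410.5] [ 0.34040446 -0.25276914  0.00754544] [0.00152412 0.01651232] 299
0.7 [6.2, 333.4] [ 0.37991189 -0.13207098  0.01045994] [0.00261027 0.0171279 ] 656
0.65 [229.7, 230.7] [ 0.61014775 -0.00155773  0.05404699] [0.04983214 0.05529485] 2875
```

The carrier lies flat on the slideway with its top at 54 mm (37+16=53). Now I lead the flap back.

```bash
python3 -m jog '0 -.0039 -.004 0 0 0;0 -.0041 -.0039 0 0 0;0 -.0043 -.0036 0 0 0;0 -.0044 -.0034 0 0 0;0 -.0094 -.0061 0 0 0;0 -.0099 -.0052 0 0 0;0 -.0104 -.0041 0 0 0;0 -.0108 -.0031 0 0 0;0 -.011 -.002 0 0 0;0 -.0112 -.0009 0 0 0;0 -.0112 .0002 0 0 0;0 -.0111 .0013 0 0 0' && python3 -m jog '0 -.0109 .0025 0 0 0;0 -.0106 .0035 0 0 0;0 -.0102 .0046 0 0 0;0 -.0097 .0056 0 0 0;0 -.0091 .0065 0 0 0;0 -.0084 .0074 0 0 0;0 -.0076 .0082 0 0 0;0 -.0068 .0089 0 0 0;0 -.0059 .0095 0 0 0;0 -.0049 .0101 0 0 0;0 -.0038 .0105 0 0 0;0 -.0028 .0108 0 0 0' && python3 -c "
from h import *
go([.4502,-.0104,.0309],2.08)"
```

```text
t: 18.75
ee_pos: [0.5454, -0.0071, 0.1444]
ee_rot: [0.005, 0.694, 0.72, 0.005]
force: [2.4, 4.3, 1.3]
finger_gap: 0.102
grip_force: 30.5
t: 19.95
ee_pos: [0.4527, -0.0109, 0.0517]
ee_rot: [0.002, 0.694, 0.72, 0.001]
force: [0.1, 1.5, 1.8]
finger_gap: 0.101
grip_force: 33.8
t 19.95 tcp [ 0.4527 -0.0109  0.0517] yang 2.06 shift tool [ 0.0006 -0.0026  0.0208] gap 0.101 F [0.1 1.5 1.8] j [-0.02  0.31 -0.41  0.84 -0.    1.51]
rotvec tool [ 0.0044  0.0013 -0.0003]
```

```bash
python3 -m jog '0 -.0017 .0111 0 0 0;0 -.0006 .0085 0 0 0;0 0 .0015 0 0 0;0 0 0 0 0 0;0 0 0 0 0 0' && python3 -m jog '0 0 0 0 0 0;0 0 0 0 0 0;0 0 0 0 0 0' -.3 && python3 -m jog '0 0 -.015 0 0 0;0 0 -.03 0 0 0;0 0 -.04 0 0 0;0 0 -.05 0 0 0;0 0 -.05 0 0 0;0 -.02 -.02 0 0 0;0 0 0 0 0 0;0 0 0 0 0 0'
python3 - <<'E'
from h import *
go([.4502,-.0104,.0309],2.08)
a=np.radians(2.08); ex=np.array([np.cos(a),np.sin(a)]); ey=np.array([-ex[1],ex[0]]); H=np.array([.56312,-.00617])
o=[]
for n in ("scene","wrist"):
    w=robot.grab_frame(n); P=cloud(w); g=P.reshape(-1,3); g=g[np.isfinite(g[:,0])]
    X=(g[:,:2]-H)@ex; Y=(g[:,:2]-H)@ey; Z=g[:,2]
    k=(X>.008)&(X<.064)&(abs(Y)<.07)&(Z>.0475)&(Z<.06)
    if k.sum()>20: print(n,k.sum(),cv2.minAreaRect(np.c_[X,Y][k].astype(np.float32)*1000),np.percentile(Z[k],[5,50,95]))
    k=(X>-.11)&(X<-.02)&(abs(Y)<.045)&(Z>.02)&(Z<.08); print("flap z",k.sum(),np.percentile(Z[k],[5,50,95]))
    save("r_%s.png"%n,w["color"]); o.append(w["color"])
save("r.png",np.hstack([cv2.resize(o[0][150:270,230:430],(400,240)),cv2.resize(o[1],(400,300))[:240]]))
E
```

```text
t: 20.45
ee_pos: [0.4503, -0.0109, 0.0311]
ee_rot: [0.001, 0.694, 0.72, 0.001]
force: [0.8, -1.9, -0.3]
finger_gap: 0.102
grip_force: 33.9
t: 20.75
ee_pos: [0.4507, -0.0103, 0.0314]
ee_rot: [0.001, 0.694, 0.72, 0.002]
force: [-0.3, -0.3, -0.1]
finger_gap: 0.35
grip_force: 0.0
t: 21.55
ee_pos: [0.4299, -0.011, 0.2362]
ee_rot: [0.002, 0.694, 0.72, 0.002]
force: [-0.8, 0.2, 0.2]
finger_gap: 0.349
grip_force: 0.0
t 21.55 tcp [ 0.4299 -0.011   0.2362] yang 2.09 shift tool [-1.000e-04  1.920e-02  2.054e-01] gap 0.349 F [-0.8  0.2  0.2] j [-0.03  0.1  -0.16  1.31  0.    1.51]
rotvec tool [0.0052 0.     0.0002]
scene 319 ((38.249412536621094, 19.057355880737305), (98.88198852539062, 49.96619415283203), 88.80703735351562) [0.04825607 0.05189653 0.05466789]
flap z 476 [0.03632195 0.04010711 0.05152365]
wrist 2426 ((38.72246170043945, -0.03619384765625), (50.524925231933594, 139.020263671875), 0.021251818165183067) [0.04871156 0.05397579 0.05545679]
flap z 3371 [0.0397352  0.04112998 0.04847445]
```

View pics/r.png

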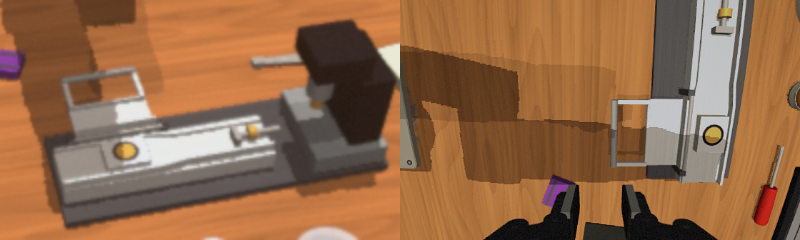

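The picture shows the flap lying open again and the carrier with its disc up on the slideway at (712,133) in the wrist view. Next I shut the gripper and go behind the carrier.

```bash
python3 -m jog '-.012 .034 0 -.005 0 0;-.012 .034 0 0 0 0;-.012 .034 0 0 0 0;-.012 .034 0 0 0 0;-.012 .034 0 0 0 0;0 0 .04 0 0 0;0 0 .04 0 0 0;0 0 .03 0 0 0;0 0 0 0 0 0;0 0 0 0 0 0' -1 30
python3 - <<'E'
from h import *
go([.6023,-.0648,.044],2.08)
a=np.radians(2.08); ex=np.array([np.cos(a),np.sin(a)]); ey=np.array([-ex[1],ex[0]]); H=np.array([.56312,-.00617])
w=robot.grab_frame("wrist"); P=cloud(w); save("push.png",w["color"]); g=P.reshape(-1,3); g=g[np.isfinite(g[:,0])]
X=(g[:,:2]-H)@ex; Y=(g[:,:2]-H)@ey; Z=g[:,2]
k=(X>.012)&(X<.075)&(abs(Y)<.05)&(Z>.0515)&(Z<.058); print(k.sum(),cv2.minAreaRect(np.c_[X,Y][k].astype(np.float32)*1000),np.percentile(X[k],[1,99]),np.percentile(Y[k],[1,99]))
k=(X>.015)&(X<.06)&(Y>.12)&(Y<.16)&(Z>.046)&(Z<.056); print("stop",np.percentile(Y[k],[1,5,50]),np.percentile(X[k],[2,98]))
for yy in (.0,.09,.11):
    k=(abs(Y-yy)<.004); print(yy,[(i,int(np.median(Z[k&(abs(X-i/1000)<.001)])*1000)) for i in range(4,76,2) if (k&(abs(X-i/1000)<.001)).sum()>2])
E
```

```text
t: 22.65
ee_pos: [0.6022, -0.0647, 0.1259]
ee_rot: [0.002, 0.694, 0.72, 0.002]
force: [-0.1, 1.0, 1.0]
finger_gap: 0.005
grip_force: 0.0
t 22.65 tcp [ 0.6022 -0.0647  0.1259] yang 2.09 shift tool [-0.0002 -0.0003  0.0819] gap 0.005 F [-0.1  1.   1. ] j [-0.11  0.5   0.11  1.17  0.    1.43]
rotvec tool [ 0.0052 -0.0006  0.0002]
5585 ((39.95095443725586, -4.605766296386719), (85.10615539550781, 52.30897903442383), 89.51810455322266) [0.01458359 0.05785007] [-0.02690376  0.02828784]Traceback (most recent call last):
  File "<stdin>", line 7, in <module>
    return _quantile_unchecked(
        a, q, axis, out, overwrite_input, method, keepdims, weights)
    return _ureduce(a,
                    func=_quantile_ureduce_func,
    ...<5 lines>...
                    overwrite_input=overwrite_input,
                    method=method)
    r = func(a, **kwargs)
    result = _quantile(arr,
                       quantiles=q,
    ...<2 lines>...
                       out=out,
                       weights=wgt)
    slices_having_nans = np.isnan(arr[-1, ...])
                                  ~~~^^^^^^^^^
IndexError: index -1 is out of bounds for axis 0 with size 0
```

View pics/push.png

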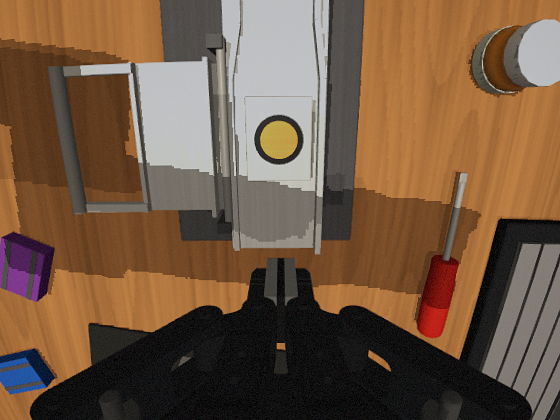

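The picture shows the carrier square at (280,138), with the shut fingers behind it at (282,265). The carrier centre is at X=36 mm, mid-slideway. Next I lower and push.

```bash
python3 -m jog '0 0 .03 -.005 0 0;0 0 .03 0 0 0;0 0 .015 0 0 0;0 0 .007 0 0 0;0 0 0 0 0 0;.006 0 0 0 0 0;.006 0 0 0 0 0;.006 0 0 0 0 0;.006 0 0 0 0 0;.006 0 0 0 0 0;.006 0 0 0 0 0;0 0 0 0 0 0' && python3 -m jog '.007 0 0 0 0 0;.007 0 0 0 0 0;.007 0 0 0 0 0;.007 0 0 0 0 0;.007 0 0 0 0 0;.007 0 0 0 0 0;.007 0 0 0 0 0;.007 0 0 0 0 0;.007 0 0 0 0 0;.007 0 0 0 0 0;.006 0 0 0 0 0;0 0 0 0 0 0' && python3 -c "
from h import *
a=np.radians(2.08); ex=np.array([np.cos(a),np.sin(a)]); ey=np.array([-ex[1],ex[0]]); H=np.array([.56312,-.00617])
p,M,s=pose(); print('station XY',(p[:2]-H)@ex,(p[:2]-H)@ey)
go([0,0,0],2.08)"
```

```text
t: 23.9
ee_pos: [0.6026, -0.0277, 0.0455]
ee_rot: [0.005, 0.694, 0.72, 0.005]
force: [0.0, -0.3, 0.2]
finger_gap: -0.003
grip_force: 0.0
t: 25.1
ee_pos: [0.5998, 0.0483, 0.0454]
ee_rot: [0.005, 0.694, 0.72, 0.005]
force: [-0.9, -0.1, 0.2]
finger_gap: -0.001
grip_force: 0.0
station XY 0.03858558696325369 0.05309856541220001
t 25.1 tcp [0.5998 0.0483 0.0454] yang 2.16 shift tool [-0.0256 -0.6017  0.0371] gap -0.001 F [-0.9 -0.1  0.2] j [ 0.08  0.56 -0.01  0.98  0.    1.61]
rotvec tool [ 0.0138 -0.0007  0.0015]
```

```bash
python3 -m jog '.003 0 0 0 0 0;.003 0 0 0 0 0;.003 0 0 0 0 0;.003 0 0 0 0 0;.003 0 0 0 0 0;.002 0 0 0 0 0;0 0 0 0 0 0' && python3 -m jog '.001 0 0 0 0 0;.001 0 0 0 0 0;0 0 0 0 0 0' && python3 -m jog '.001 0 0 0 0 0;.001 0 0 0 0 0;0 0 0 0 0 0' && python3 -c "
from h import *
a=np.radians(2.08); ex=np.array([np.cos(a),np.sin(a)]); ey=np.array([-ex[1],ex[0]]); H=np.array([.56312,-.00617])
p,M,s=pose(); print('station XY',(p[:2]-H)@ex,(p[:2]-H)@ey)
for n in ('wrist','scene'):
    w=robot.grab_frame(n); save('end_%s.png'%n,w['color']); P=cloud(w); g=P.reshape(-1,3); g=g[np.isfinite(g[:,0])]
    X=(g[:,:2]-H)@ex; Y=(g[:,:2]-H)@ey; Z=g[:,2]
    k=(abs(X-.036)<.01)&(Y>.07)&(Y<.17); print(n,[(i,int(np.median(Z[k&(abs(Y-i/1000)<.001)])*1000)) for i in range(70,170,2) if (k&(abs(Y-i/1000)<.001)).sum()>2])
"
```

```text
t: 25.8
ee_pos: [0.5992, 0.0646, 0.0455]
ee_rot: [0.005, 0.694, 0.72, 0.005]
force: [1.1, -0.0, 0.3]
finger_gap: 0.005
grip_force: 0.0
t: 26.1
ee_pos: [0.5992, 0.0662, 0.0455]
ee_rot: [0.005, 0.694, 0.72, 0.005]
force: [0.2, -0.3, -0.2]
finger_gap: 0.002
grip_force: 0.1
t: 26.4
ee_pos: [0.5991, 0.0682, 0.0455]
ee_rot: [0.005, 0.694, 0.72, 0.005]
force: [-1.1, -1.1, 0.7]
finger_gap: 0.0
grip_force: 0.2
station XY 0.038685986872282266 0.07304084205646381
wrist [(70, 93), (72, 91), (74, 84), (76, 84), (78, 92), (80, 71), (82, 107), (84, 122), (86, 97), (88, 117), (90, 124), (92, 138), (94, 54), (96, 54), (98, 54), (100, 54), (102, 54), (104, 54), (106, 54), (108, 54), (110, 54), (112, 54), (114, 54), (116, 54), (118, 54), (120, 54), (122, 54), (124, 54), (126, 54), (128, 54), (130, 53), (132, 53), (134, 53), (136, 53), (138, 53), (140, 49), (142, 38), (144, 52), (146, 52), (148, 52), (150, 52), (152, 38), (154, 38), (156, 38), (158, 38), (160, 38), (162, 47), (164, 55), (166, 55), (168, 55)]
scene [(70, 491), (72, 491), (74, 490), (76, 490), (78, 489), (80, 490), (82, 491), (84, 490), (86, 490), (88, 490), (90, 490), (92, 490), (94, 490), (96, 491), (98, 494), (100, 496), (102, 497), (104, 497), (106, 495), (108, 496), (110, 498), (112, 496), (114, 493), (116, 53), (118, 53), (122, 52), (124, 49), (126, 51), (128, 51), (130, 52), (132, 51), (134, 51), (136, 52), (140, 50), (142, 44), (144, 51), (146, 51), (148, 49), (152, 45), (154, 36), (156, 43), (158, 36), (160, 41), (162, 46), (164, 47), (166, 51), (168, 46)]
```

Carrier front is at about 140 mm and the stop at about 143 mm, so roughly 3 mm remain. I creep until the force rises.

```bash
for i in 1; do python3 -m jog '.001 0 0 0 0 0;.001 0 0 0 0 0;0 0 0 0 0 0'; done; python3 -m jog '.001 0 0 0 0 0;0 0 0 0 0 0;0 0 0 0 0 0'; python3 -m jog '.001 0 0 0 0 0;0 0 0 0 0 0;0 0 0 0 0 0'
```

```text
t: 26.8
ee_pos: [0.5991, 0.0703, 0.0455]
ee_rot: [0.005, 0.694, 0.72, 0.005]
force: [-0.5, -1.2, 0.0]
finger_gap: 0.0
grip_force: 0.2
t: 27.1
ee_pos: [0.599, 0.0708, 0.0455]
ee_rot: [0.005, 0.694, 0.72, 0.005]
force: [0.1, -2.2, -0.1]
finger_gap: 0.004
grip_force: 1.2
t: 27.4
ee_pos: [0.599, 0.0709, 0.0455]
ee_rot: [0.006, 0.694, 0.72, 0.004]
force: [0.7, -5.2, 0.9]
finger_gap: -0.002
grip_force: 2.6
```

The force is rising while the tool stands still, so the carrier is on the stop. I back off, lift and look.

```bash
python3 -m jog '.001 0 0 0 0 0;0 0 0 0 0 0;0 0 0 0 0 0' && python3 -m jog '-.006 0 0 0 0 0;-.02 0 0 0 0 0;-.01 0 -.03 0 0 0;0 0 -.05 0 0 0;0 0 -.04 0 0 0;0 0 0 0 0 0;0 0 0 0 0 0' && python3 -c "
from h import *
a=np.radians(2.08); ex=np.array([np.cos(a),np.sin(a)]); ey=np.array([-ex[1],ex[0]]); H=np.array([.56312,-.00617])
w=robot.grab_frame('wrist'); save('fin.png',w['color']); P=cloud(w); g=P.reshape(-1,3); g=g[np.isfinite(g[:,0])]
X=(g[:,:2]-H)@ex; Y=(g[:,:2]-H)@ey; Z=g[:,2]
for x in (.028,.044):
    k=(abs(X-x)<.003)&(Y>.07)&(Y<.17); print([(i,int(np.median(Z[k&(abs(Y-i/1000)<.0006)])*1000)) for i in range(80,164,1) if (k&(abs(Y-i/1000)<.0006)).sum()>1])
k=(X>-.11)&(X<-.02)&(abs(Y)<.045)&(Z>.02)&(Z<.08); print('flap z',np.percentile(Z[k],[5,50,95]))
"
```

```text
t: 27.7
ee_pos: [0.5991, 0.0709, 0.0456]
ee_rot: [0.006, 0.695, 0.719, 0.004]
force: [-0.2, -7.6, 1.1]
finger_gap: 0.001
grip_force: 3.7
t: 28.4
ee_pos: [0.5994, 0.0377, 0.1669]
ee_rot: [0.005, 0.694, 0.72, 0.007]
force: [-0.8, -0.0, -0.1]
finger_gap: 0.0
grip_force: 0.0
[(80, 37), (81, 37), (82, 37), (83, 37), (84, 37), (87, 54), (88, 54), (89, 53), (90, 53), (91, 54), (92, 54), (93, 53), (94, 53), (95, 54), (96, 53), (97, 53), (98, 53), (99, 53), (100, 53), (101, 53), (102, 53), (103, 53), (104, 54), (105, 54), (106, 54), (107, 54), (108, 54), (109, 54), (110, 55), (111, 54), (112, 54), (113, 54), (114, 55), (115, 54), (116, 54), (117, 54), (118, 54), (119, 54), (120, 54), (121, 55), (122, 54), (123, 54), (124, 54), (125, 54), (126, 54), (127, 54), (128, 54), (129, 54), (130, 53), (131, 53), (132, 53), (133, 53), (134, 54), (135, 53), (136, 53), (137, 53), (138, 54), (139, 53), (140, 53), (141, 53), (142, 53), (143, 52), (144, 52), (145, 52), (146, 52), (147, 51), (148, 52), (149, 52), (150, 52), (152, 38), (153, 37), (154, 38), (155, 38), (156, 37), (157, 37), (158, 37), (159, 37)
[... 261 characters left out ...]
103, 54), (104, 54), (105, 54), (106, 54), (107, 54), (108, 54), (109, 54), (110, 54), (111, 54), (112, 54), (113, 54), (114, 54), (115, 54), (116, 54), (117, 54), (118, 54), (119, 54), (120, 54), (121, 54), (122, 54), (123, 54), (124, 54), (125, 54), (126, 54), (127, 54), (128, 54), (129, 54), (130, 54), (131, 53), (132, 53), (133, 53), (134, 54), (135, 53), (136, 53), (137, 53), (138, 53), (139, 53), (140, 53), (141, 53), (142, 53), (143, 52), (144, 52), (145, 52), (146, 52), (147, 51), (148, 52), (149, 51), (150, 52), (152, 37), (153, 37), (154, 37), (155, 37), (156, 37), (157, 37), (158, 38), (159, 37), (160, 38), (161, 37), (162, 38), (163, 45)]
flap z [0.03982073 0.04108482 0.05118993]
```

View pics/fin.png

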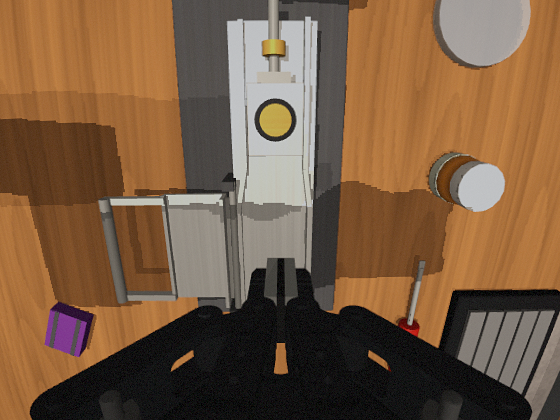

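The carrier lies flat with its disc up at (275,120) and no gap to the stop at (275,77). The flap lies open at (200,245), and the robot touches nothing.

```bash
python3 -c "
from station import robot
print(robot.job_done())"
```

```text
the job is handed in; nothing more can be done
None
```

The job is handed in: the carrier was tipped right way up by the flap, the flap was laid back down, and the carrier now rests against the stop, with nothing else on the bench moved on purpose, about 28 s on the robot's clock.

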